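Close up the pottery painter's box

TASK

Close up the painter's box: first fold the upright metal mixing leaf down until it lies flat inside the box, and only then swing the wooden lid over it until it is fully shut. Push and press them gently with the fingertips or the outside of the fingers; pick nothing up, and leave the jars, cup, bowl, vase, brush and palette knife standing or lying where they are.

Things in the scene. Friction and masses are not known exactly. Their poses are not given: they have to be found in the camera images.
- paintbox: Open wooden box, 260 (x) by 220 (y) by 75 mm high, walls 8 mm, fixed. Origin: centre of its underside, on the table. At yaw 0 its x points away from the robot, its y to the robot's left. Lid hinged on its left (+y) wall, metal leaf inside its right (-y) wall. Left part: brushes, below the rim; right part: four small capped jars, fixed, 46 mm high, under where the leaf comes to lie.
- lid (a joint): Angle of the wooden lid: 0 shut, flat on the rim; 1.57 upright; more leans outwards (to the box's +y). Stops at 0 and 1.95; starts at 1.6 to 1.9. Panel 260 mm along the hinge, 222 mm out from it, 8 mm thick, no handle, 0.26 kg. A stiff hinge (0.36 N m) holds it wherever it is left, so it must be pushed all the way, on to soft pads. It cannot shut while the leaf stands.
- lid_hinge (a point): Point on the lid's hinge line, half-way along the box: in the box's frame x 0, y +110 mm, z 75 mm (the rim, and the lid's inner face). The hinge line runs along the box's x.
- lid_edge (a point): Middle of the lid's free edge, on its outer face (the face that is on top when shut): 220 mm out from the hinge line, 8 mm off the inner face.
- leaf (a joint): Angle of the metal leaf: 0 folded flat and level in the box, its top face 57 mm above the table (18 mm below the rim); 1.57 upright; more leans outwards (to the box's -y). Stops at 0 and 1.75; starts at 1.3 to 1.7. Plain sheet 220 mm along the hinge, 100 mm out from it, 4 mm thick. A stiff hinge (0.18 N m) holds it wherever it is left, so it must be pushed all the way down, on to soft pads.
- leaf_hinge (a point): Point on the leaf's hinge line, half-way along the box: in the box's frame x 0, y -98 mm, z 55 mm; mid-thickness of the leaf. The hinge line runs along the box's x. The leaf folds towards the box's +y.
- leaf_edge (a point): Middle of the leaf's free edge, 100 mm out from the hinge line, on the face that looks outwards (box's -y) while it stands and upwards when it is folded down.
- jar_a: Bystander: small capped white jar, 52 mm across, 65 mm high, loose, close beside the box. Origin: centre of its underside.
- jar_b: Bystander: small capped white jar, 48 mm across, 55 mm high, loose, close beside the box. Origin: centre of its underside.
- cup: Bystander: ceramic cup, 68 mm across, 80 mm high, loose, close beside the box. Origin: centre of its underside.
- brush: Bystander: paint brush, 180 mm long, lying on the table on the robot's side of the box. Origin: on the table under it.
- knife: Bystander: palette knife, 200 mm long, lying on the table beyond the box. Origin: on the table under it.
- bowl: Bystander: white bowl, 120 mm across, 45 mm high, to the robot's right. Origin: centre of its underside.
- vase: Bystander: unpainted white vase, 104 mm across, 165 mm high, far left. Origin: centre of its underside.

How it is judged:
On the way, in this order (a step that is already met when the one before it is completed fails the run):
1. the leaf is folded down flat while the lid still stands open (value of joint leaf below 0.07 rad and value of joint lid above 0.9 rad), for 0.2 s.
2. the lid is swung fully shut (value of joint lid below 0.05 rad), for 0.2 s.
At the end, for the whole second after the job is handed in: The leaf is flat (within 0.07 rad, 7 mm at its edge) and the lid fully shut on the rim (within 0.05 rad, 11 mm at its edge); every bystander is within 30 mm of where it was (value of joint leaf below 0.07 rad and value of joint lid below 0.05 rad and distance of each of jar_a, jar_b, cup, brush, knife, bowl, vase from where it was at the start of the episode below 0.03 m); the robot touches nothing.
It fails at once if the lid is brought down on the standing leaf (value of joint lid below 0.3 rad and value of joint leaf above 0.2 rad).
It fails at once if a bystander is lifted, carried or pushed more than 30 mm, or knocked over (distance of any of jar_a, jar_b, cup, brush, knife, bowl, vase from where it was at the start of the episode above 0.03 m or angle between any of jar_a, jar_b, cup, brush, knife, bowl, vase's own z axis and vertical above 0.5 rad).
It fails at once if the leaf or the lid is pushed with more than 60 N (contact force between the fingers and leaf_c0 above 60 N or contact force between the fingers and lid_c0 above 60 N).
It also fails if it takes over 59 s, if anything falls off the work surface, if the arm or the gripper's body presses on something with over 40 N, if the wrist force passes 120 N, or if a joint passes its speed limit or range.

ROBOT

A 6-joint arm with a two-finger parallel gripper is mounted at the origin on the work surface. World frame = base frame: x ahead of the robot, y to its left, z up, the work surface at z = 0. Lengths are in m, angles in rad, forces in N, time in s.
With the tool pointing down it reaches from about 0.375 to 0.975 m from the base axis. Payload 3.8 kg.
Tool frame: the origin (TCP) lies midway between the tips of the shut fingers; the grasp point (between the pads) lies 19 mm behind it; z points along the fingers, y is the line along which they close (so a half turn about z gives the same grasp; the last joint's range is limited). The gripper opens to 85 mm and grips with 20 to 120 N. Pads are 22 mm wide; open, the fingers measure 114 mm over their backs; the gripper's body (76 mm by 85 mm) begins 54 mm behind the grasp point. The pads swing forward as they close: fully open they stand 13 mm farther back than shut.
Start: joints at [1.228, 0.264, 1.604, -0, 1.274, -0.037], TCP at [0.203, 0.644, 0.192] pointing down, gripper open.
Joint ranges: [-2.63, 2.63], [-0.94, 2.18], [0.31, 2.57], [-1.31, 4.45], [0, 2.66], [-2.55, 2.55]. Speed limits (rad/s): [2.57, 2.57, 3.14, 3.14, 3.14, 3.14].

INTERFACE

Orientations are given as a rotation vector (axis times angle).
In Python, from workcell import bot, imaging gives the robot as it stands.
- The arm moves only by the tool step_arm, never from a script. Its argument "series" is a list of rows, each an object of numbers: "grip": the closure, from -1 (fully open) to 1 (shut); "x", "y", "z": the shift along the tool's x, y, z normalised to -1 to 1, where 1 is 500 mm; "ax", "ay", "az": the turn, a rotation vector about the tool's x, y, z normalised to -1 to 1, where 1 is 30 degrees. A call has 1 to 12 rows; each row is the pose to reach, as a shift and turn from the pose commanded when the call began, along the tool's axes at that moment; what a row does not reach only later rows make up. A row lasts 1/10 s, in which the tool goes at most 50 mm and 8.59 degrees, less where a joint would pass 70% of its speed; a pose out of reach is approached as far as the arm can. A call with a number of a shift or a turn outside -1 to 1 is refused whole. A call with a gripper value outside its range is refused whole. The fingers move at their own pace and stop on an object; "force" is the grip in N (left out, the last holds). Time passes only in rows, so rows that repeat a pose let the fingers close. It gives the time, the measured TCP pose, the force, the opening and the grip force at its end, in the units of the state.
- bot.read_state(): the state, without advancing time (a new reading comes with each control period).
- imaging.read_camera(name): name is "scene" or "top" or "wrist"; returns a dict with "img" (480x640x3 uint8, red, green, blue), "fx", "fy", "cx", "cy" (pixels), "R" (3x3) and "t" (3): a world point X has camera coordinates R X + t. Camera axes: x right, y down, z forward; pixel columns grow to the right and rows downward; lengths in m; the calibration is good to about 2 mm. The wrist camera is an equidistant fisheye: a pixel r from the principal point sees the ray r / f radians off the axis. A picture is of the moment at which its call begins. There is no depth.
- bot.finish_job(): hands the job in; it is judged then, once.
The state is a dict: "time": time; "q": joint angles; "joint_vel": joint speeds; "joint_torque": joint torques, N m; "tool_pos": TCP position; "tcp_rot": TCP orientation; "wrist_force": force on the tool from outside, world axes, zero at the start; "torque": the same for the moment, N m; "width": opening from 0.0 (shut) to 1.0 (fully open); "grip_force": force on a finger pad.
Only numpy, scipy, OpenCV 4.12 (cv2) and the standard library are available. Lean on these libraries where they do the work, as an engineer would, in place of code of your own. Each camera call takes 0.05 s, during which the arm holds its last target. There are 200 camera calls.

## Working session

There is one attempt and no reset: what is moved stays moved. The work goes in short steps, Python scripts to look and compute and a tool call to move; the robot and the scene stay as the last step left them, time stands still between calls to the robot, and variables do not carry over. Pictures are saved under pics/ and viewed, at most 10 in all, crops included, and the job is handed in when it is done.

Besides the shell and the picture viewer there is one more tool, called after "Emit:" as a command line: name --argument value ..., lists and objects as JSON in quotes. step_arm: Moves the arm, as the interface text tells. Scaled input: -1 to 1 covers 500 mm each way for a shift and 30 degrees each way for a turn. Its arguments: {"type":"object","properties":{"series":{"type":"array","items":{"type":"object","properties":{"grip":{"type":"number"},"x":{"type":"number","minimum":-1,"maximum":1},"y":{"type":"number","minimum":-1,"maximum":1},"z":{"type":"number","minimum":-1,"maximum":1},"ax":{"type":"number","minimum":-1,"maximum":1},"ay":{"type":"number","minimum":-1,"maximum":1},"az":{"type":"number","minimum":-1,"maximum":1}}}},"force":{"type":"number"}},"required":["series"]}

```bash
mkdir -p pics
python3 - <<'E'
from workcell import bot, imaging
import cv2, pickle
s=bot.read_state(); print({k:s[k] for k in('time','tool_pos','tcp_rot','width')})
d={}
for n in('scene','top'):
    c=imaging.read_camera(n); d[n]=c
    cv2.imwrite(f'pics/{n}0.png',c['img'][:,:,::-1]); print(n,c['fx'],c['cx'],c['cy'],c['R'],c['t'])
pickle.dump(d,open('cam0.pkl','wb'))
E
```

```text
{'time': 0.0, 'tool_pos': array([0.20294677, 0.64291192, 0.19056473]), 'tcp_rot': array([-0.47841058, -3.10453211,  0.00344766]), 'width': 0.9981788299093554}
scene 521.0482943261148 327.786059379324 238.55341344750997 [[-0.21626366  0.97629084  0.00928588]
 [ 0.53422772  0.1262899  -0.83585382]
 [-0.81720914 -0.17580403 -0.54887354]] [ 0.14282539 -0.24706265  1.57271204]
top 476.28375910730523 317.06517208730924 236.6187986304895 [[ 0.02629689 -0.99963959  0.00539944]
 [-0.99771447 -0.0265818  -0.06212278]
 [ 0.06224392 -0.00375346 -0.99805391]] [-0.05206426  0.57592404  1.30298413]
```

View pics/scene0.png

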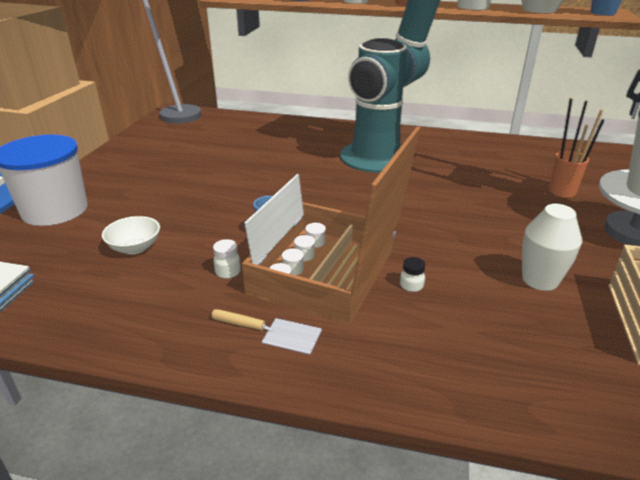

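View pics/top0.png

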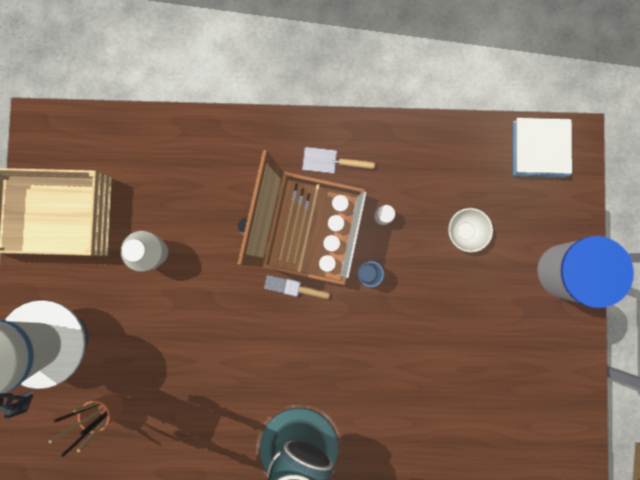

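The scene view shows the leaf standing at (275,218) and the lid upright at (388,215). In the top view the box spans (266–365, 174–283), with the jar at (386,215), the cup at (371,273), a jar under the lid at (241,225), and the brush at (297,288). I'll zoom in for corner pixels.

Run:
```python
import cv2,pickle,numpy as np
d=pickle.load(open('cam0.pkl','rb'))
t=d['top']['img'][135:315,225:405]; s=d['scene']['img'][120:330,200:440]
a=cv2.resize(t,(400*1,400),interpolation=cv2.INTER_CUBIC)
cv2.imwrite('pics/ztop.png',cv2.resize(t,(600,600),interpolation=cv2.INTER_CUBIC)[:,:,::-1])
cv2.imwrite('pics/zsc.png',cv2.resize(s,(680,595),interpolation=cv2.INTER_CUBIC)[:,:,::-1])
```

```text
(no output)
```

View pics/ztop.png

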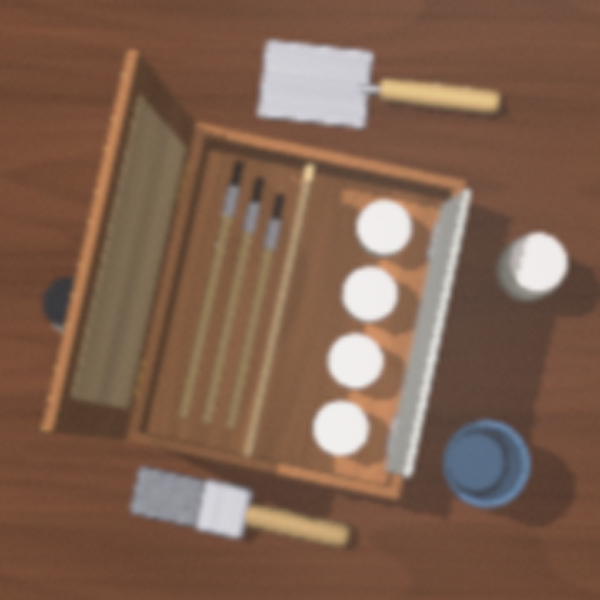

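View pics/zsc.png

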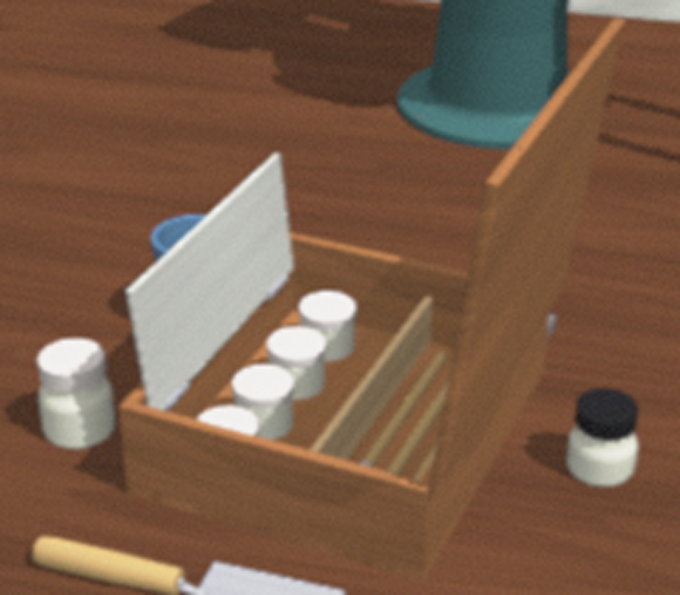

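Zoomed pixels: in the top view, rim corners (202,124), (467,182), (400,497), (132,435). Lid edge from (133,50) to (47,430) and leaf edge from (468,190) to (408,475). In the scene view, lid edge from (492,185) to (620,22) and leaf edge from (133,290) to (279,155).

```bash
cat > h.py <<'E'
import numpy as np,pickle
d=pickle.load(open('cam0.pkl','rb'))
def ray(n,p):
    c=d[n]; p=np.array(p,float)
    p=p*(180/600)+[225,135] if n=='top' else p*(240/680)+[200,120]
    v=np.array([(p[0]-c['cx'])/c['fx'],(p[1]-c['cy'])/c['fy'],1]); R=np.array(c['R'])
    return -R.T@c['t'],R.T@v
def plane(n,p,z): o,v=ray(n,p); return o+v*(z-o[2])/v[2]
def tri(a,b):
    o,v=ray('top',a);q,w=ray('scene',b)
    k=np.linalg.lstsq(np.c_[v,-w],q-o,rcond=None)[0]; A=o+k[0]*v;B=q+k[1]*w
    return (A+B)/2,np.linalg.norm(A-B)
E
python3 - <<'E'
from h import *
np.set_printoptions(precision=4,suppress=True)
C=np.array([plane('top',p,.075) for p in[(202,124),(467,182),(400,497),(132,435)]]);print(C)
c=C.mean(0); ex=(C[0]+C[1]-C[2]-C[3])[:2]; ey=(C[0]+C[3]-C[1]-C[2])[:2]
print('size',np.linalg.norm(ex)/2,np.linalg.norm(ey)/2)
yaw=np.arctan2(ex[1],ex[0]); yaw2=np.arctan2(-ey[0],ey[1]); print('c',c,'yaw',yaw,yaw2)
y=(yaw+yaw2)/2; R=np.array([[np.cos(y),-np.sin(y)],[np.sin(y),np.cos(y)]])
def B(P): return np.r_[R.T@(P[:2]-c[:2]),P[2]]
for n,a,b in[('lidfar',(133,50),(492,185)),('lidnear',(47,430),(620,22)),('leaffar',(468,190),(133,290)),('leafnear',(408,475),(279,155)),
 ('boxfl',(202,124),(428,490)),('boxfr',(467,182),(125,403)),('jara',(539,262),(72,358)),('jarb',(60,303),(606,407))]:
    P,e=tri(a,b); print(n,P,'box',B(P),e)
for n,p,z in[('cup',(487,463),.08),('bru1',(350,533),.01),('bru2',(130,490),.01)]:
    P=plane('top',p,z);print(n,P,B(P))
E
```

```text
[[ 0.7439  0.0521  0.075 ]
 [ 0.7028 -0.1616  0.075 ]
 [ 0.45   -0.1136  0.075 ]
 [ 0.4934  0.1     0.075 ]]
size 0.25614787645725967 0.2177493153826961
c [ 0.5975 -0.0308  0.075 ] yaw -0.18826882875743284 -0.19531344503465262
lidfar [0.7494 0.0864 0.2923] box [0.1267 0.1439 0.2923] 0.002553477379581867
lidnear [0.4953 0.135  0.2916] box [-0.1319  0.1432  0.2916] 0.0034915077174218763
leaffar [ 0.6828 -0.1516  0.1538] box [ 0.1068 -0.1023  0.1538] 0.005782459317800245
leafnear [ 0.4686 -0.1116  0.1523] box [-0.1112 -0.1039  0.1523] 0.0053257105310317455
boxfl [0.7435 0.0558 0.0739] box [0.1268 0.1128 0.0739] 0.007335152123901469
boxfr [ 0.7014 -0.1578  0.0757] box [ 0.1262 -0.1049  0.0757] 0.007770798257666573
jara [ 0.6405 -0.2198  0.062 ] box [ 0.0782 -0.1774  0.062 ] 0.005268335391703121
jarb [0.5989 0.1619 0.0526] box [-0.0354  0.1894  0.0526] 0.004570190724579229
cup [ 0.4787 -0.1813  0.08  ] [-0.0879 -0.1705  0.08  ]
bru1 [ 0.4169 -0.0769  0.01  ] [-0.1686 -0.0797  0.01  ]
bru2 [0.4477 0.1069 0.01  ] [-0.1734  0.1066  0.01  ]
```

```bash
cat > m.py <<'E'
import numpy as np,sys
from scipy.spatial.transform import Rotation as Ro
from workcell import bot
C=np.array([.5975,-.031]); YAW=-.192
cb,sb=np.cos(YAW),np.sin(YAW); RB=np.array([[cb,-sb],[sb,cb]])
def W(b): return np.r_[C+RB@np.array(b[:2]),b[2]]
def Bx(p): return np.r_[RB.T@(np.array(p[:2])-C),p[2]]
# tool down, tool y along box +y, tool x along box -x
RT=Ro.from_matrix(np.c_[np.r_[-RB[:,0],0],np.r_[RB[:,1],0],[0,0,-1]])
def plan(pts,tilt=0):  # box-frame points
    s=bot.read_state(); R=Ro.from_rotvec(s['tcp_rot']); p=s['tool_pos']
    T=RT*Ro.from_euler('x',tilt)
    print('t',s['time'],'box',Bx(p).round(4),'F',np.round(s['wrist_force'],1),'w',s['width'])
    print('turn',(np.degrees((R.inv()*T).as_rotvec())/30).round(3))
    for b in pts: print(b,(R.inv().apply(W(b)-p)/.5).round(3))
E
python3 -c "
from m import *
s=bot.read_state();print(Bx(s['tool_pos']))
plan([(-.25,.25,.42),(0,-.15,.42)])"
```

```text
[-0.51588817  0.58631427  0.19066277]
t 0.1 box [-0.5159  0.5863  0.1907] F [0.6 0.  0.3] w 0.9979918589770965
turn [-0.004 -0.    -0.217]
(-0.25, 0.25, 0.42) [-0.605 -0.609 -0.457]
(0, -0.15, 0.42) [-1.192 -1.347 -0.456]
```

Emit:
step_arm --series '[{"z":-0.1,"grip":1},{"z":-0.2,"grip":1},{"z":-0.3,"grip":1},{"z":-0.4,"grip":1},{"x":-0.1,"y":-0.1,"z":-0.46,"az":-0.1,"grip":1},{"x":-0.605,"y":-0.61,"z":-0.46,"az":-0.217,"grip":1},{"x":-0.605,"y":-0.61,"z":-0.46,"az":-0.217,"grip":1},{"x":-0.605,"y":-0.61,"z":-0.46,"az":-0.217,"grip":1},{"x":-0.605,"y":-0.61,"z":-0.46,"az":-0.217,"grip":1},{"x":-0.605,"y":-0.61,"z":-0.46,"az":-0.217,"grip":1},{"x":-0.605,"y":-0.61,"z":-0.46,"az":-0.217,"grip":1},{"x":-0.605,"y":-0.61,"z":-0.46,"az":-0.217,"grip":1}]'

```text
validation failed for argument at $.se...
```

```bash
python3 -c "
from m import *
plan([(-.25,.25,.42),(0,-.15,.42),(0,-.15,.25)])"
```

```text
t 0.1 box [-0.5159  0.5863  0.1907] F [0.6 0.  0.3] w 0.9979918589770965
turn [-0.004 -0.    -0.217]
(-0.25, 0.25, 0.42) [-0.605 -0.609 -0.457]
(0, -0.15, 0.42) [-1.192 -1.347 -0.456]
(0, -0.15, 0.25) [-1.192 -1.346 -0.116]
```

The call was refused and the message is cut off. I'll try rows with every field filled in.

Emit:
step_arm --series '[{"x":0,"y":0,"z":-0.1,"ax":0,"ay":0,"az":0,"grip":1},{"x":0,"y":0,"z":-0.2,"ax":0,"ay":0,"az":0,"grip":1},{"x":0,"y":0,"z":-0.3,"ax":0,"ay":0,"az":0,"grip":1},{"x":0,"y":0,"z":-0.46,"ax":0,"ay":0,"az":0,"grip":1}]'

```text
time: 0.5
tool_pos: [0.203, 0.6432, 0.3931]
tcp_rot: [-0.478, -3.105, 0.002]
wrist_force: [1.0, 1.7, 0.3]
width: 0.332
grip_force: 0.0
```

```bash
python3 -c "
from m import *
plan([(-.25,.25,.42),(0,-.15,.42),(0,-.15,.25)])"
```

```text
t 0.5 box [-0.5159  0.5865  0.3931] F [1.  1.7 0.3] w 0.331768878025929
turn [-0.002 -0.    -0.217]
(-0.25, 0.25, 0.42) [-0.605 -0.608 -0.053]
(0, -0.15, 0.42) [-1.192 -1.346 -0.052]
(0, -0.15, 0.25) [-1.192 -1.346  0.288]
```

Emit:
step_arm --series '[{"x":-0.605,"y":-0.61,"z":-0.05,"ax":0,"ay":0,"az":-0.217,"grip":1},{"x":-0.605,"y":-0.61,"z":-0.05,"ax":0,"ay":0,"az":-0.217,"grip":1},{"x":-0.605,"y":-0.61,"z":-0.05,"ax":0,"ay":0,"az":-0.217,"grip":1},{"x":-0.605,"y":-0.61,"z":-0.05,"ax":0,"ay":0,"az":-0.217,"grip":1},{"x":-0.605,"y":-0.61,"z":-0.05,"ax":0,"ay":0,"az":-0.217,"grip":1},{"x":-0.605,"y":-0.61,"z":-0.05,"ax":0,"ay":0,"az":-0.217,"grip":1},{"x":-0.605,"y":-0.61,"z":-0.05,"ax":0,"ay":0,"az":-0.217,"grip":1},{"x":-0.605,"y":-0.61,"z":-0.05,"ax":0,"ay":0,"az":-0.217,"grip":1},{"x":-0.605,"y":-0.61,"z":-0.05,"ax":0,"ay":0,"az":-0.217,"grip":1},{"x":-0.605,"y":-0.61,"z":-0.05,"ax":0,"ay":0,"az":-0.217,"grip":1}]'

```text
time: 1.5
tool_pos: [0.4012, 0.2585, 0.417]
tcp_rot: [0.31, 3.125, -0.002]
wrist_force: [-0.0, -0.3, -0.3]
width: 0.0
grip_force: 0.0
```

```bash
python3 -c "
from m import *
plan([(0,-.15,.42),(0,-.15,.25)])"
```

```text
t 1.5 box [-0.2479  0.2468  0.417 ] F [-0.  -0.3 -0.3] w 0.00020560686418187707
turn [-0.002  0.002 -0.011]
(0, -0.15, 0.42) [-0.5   -0.791 -0.005]
(0, -0.15, 0.25) [-0.5   -0.79   0.335]
```

Emit:
step_arm --series '[{"x":-0.5,"y":-0.79,"z":0,"ax":0,"ay":0,"az":-0.01,"grip":1},{"x":-0.5,"y":-0.79,"z":0,"ax":0,"ay":0,"az":-0.01,"grip":1},{"x":-0.5,"y":-0.79,"z":0,"ax":0,"ay":0,"az":-0.01,"grip":1},{"x":-0.5,"y":-0.79,"z":0,"ax":0,"ay":0,"az":-0.01,"grip":1},{"x":-0.5,"y":-0.79,"z":0,"ax":0,"ay":0,"az":-0.01,"grip":1},{"x":-0.5,"y":-0.79,"z":0,"ax":0,"ay":0,"az":-0.01,"grip":1},{"x":-0.5,"y":-0.79,"z":0,"ax":0,"ay":0,"az":-0.01,"grip":1},{"x":-0.5,"y":-0.79,"z":0,"ax":0,"ay":0,"az":-0.01,"grip":1},{"x":-0.5,"y":-0.79,"z":0,"ax":0,"ay":0,"az":-0.01,"grip":1},{"x":-0.5,"y":-0.79,"z":0.1,"ax":0,"ay":0,"az":-0.01,"grip":1},{"x":-0.5,"y":-0.79,"z":0.2,"ax":0,"ay":0,"az":-0.01,"grip":1},{"x":-0.5,"y":-0.79,"z":0.3,"ax":0,"ay":0,"az":-0.01,"grip":1}]'

```text
time: 2.7
tool_pos: [0.5703, -0.1737, 0.2674]
tcp_rot: [0.295, 3.128, 0.001]
wrist_force: [-0.5, 0.4, -0.2]
width: 0.006
grip_force: 0.0
```

Run:
```python
from m import *
r=.088;pts=[(0,-.15,.14)]
for th in(1.55,1.3,1.05,.8,.6,.4,.2,.1,0,-.03):
    pts.append((0,round(-.098+r*np.cos(th)-.002*np.sin(th)-.0145,4),round(.055+r*np.sin(th)+.002*np.cos(th)-.004,4)))
plan(pts)
from workcell import imaging
import cv2
cv2.imwrite('pics/sc1.png',imaging.read_camera('scene')['img'][80:330,160:460,::-1])
```

```text
t 2.7 box [ 0.0005 -0.1453  0.2674] F [-0.5  0.4 -0.2] w 0.005699930566997101
turn [0.001 0.    0.008]
(0, -0.15, 0.14) [ 0.001 -0.01   0.255]
(0, np.float64(-0.1127), np.float64(0.139)) [0.001 0.065 0.257]
(0, np.float64(-0.0909), np.float64(0.1363)) [0.001 0.109 0.262]
(0, np.float64(-0.0704), np.float64(0.1283)) [0.001 0.15  0.278]
(0, np.float64(-0.0526), np.float64(0.1155)) [0.    0.185 0.304]
(0, np.float64(-0.041), np.float64(0.1023)) [0.    0.208 0.33 ]
(0, np.float64(-0.0322), np.float64(0.0871)) [0.    0.226 0.361]
(0, np.float64(-0.0267), np.float64(0.0704)) [0.    0.237 0.394]
(0, np.float64(-0.0251), np.float64(0.0618)) [0.    0.24  0.411]
(0, np.float64(-0.0245), np.float64(0.053)) [0.    0.241 0.429]
(0, np.float64(-0.0245), np.float64(0.0504)) [0.    0.241 0.434]
```

View pics/sc1.png

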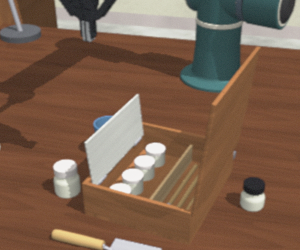

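The leaf is standing at (115,140) and the lid at (225,130). The shut gripper hangs above and outside the leaf with its tip near (88,40). Next I descend and push.

Emit:
step_arm --series '[{"x":0,"y":-0.02,"z":0.09,"ax":0,"ay":0,"az":0,"grip":1},{"x":0,"y":-0.02,"z":0.18,"ax":0,"ay":0,"az":0,"grip":1},{"x":0,"y":-0.01,"z":0.255,"ax":0,"ay":0,"az":0,"grip":1},{"x":0,"y":0.02,"z":0.257,"ax":0,"ay":0,"az":0,"grip":1},{"x":0,"y":0.045,"z":0.257,"ax":0,"ay":0,"az":0,"grip":1},{"x":0,"y":0.065,"z":0.257,"ax":0,"ay":0,"az":0,"grip":1},{"x":0,"y":0.087,"z":0.26,"ax":0,"ay":0,"az":0,"grip":1},{"x":0,"y":0.109,"z":0.262,"ax":0,"ay":0,"az":0,"grip":1},{"x":0,"y":0.13,"z":0.27,"ax":0,"ay":0,"az":0,"grip":1},{"x":0,"y":0.15,"z":0.278,"ax":0,"ay":0,"az":0,"grip":1}]'

```text
time: 3.75
tool_pos: [0.5843, -0.0991, 0.1311]
tcp_rot: [0.293, 3.127, -0.0]
wrist_force: [-0.1, -0.0, -1.3]
width: 0.004
grip_force: 0.0
```

Run:
```python
from m import *
r=.088;pts=[]
for th in(.8,.6,.4,.2,.1,0,-.03):
    pts.append((0,round(-.098+r*np.cos(th)-.002*np.sin(th)-.0145,4),round(.055+r*np.sin(th)+.002*np.cos(th)-.004,4)))
plan(pts)
from workcell import imaging
import cv2
cv2.imwrite('pics/sc2.png',imaging.read_camera('scene')['img'][80:330,160:460,::-1])
```

```text
t 3.75 box [-0.     -0.0694  0.1311] F [-0.1 -0.  -1.3] w 0.003879323174101524
turn [-0.     0.002  0.01 ]
(0, np.float64(-0.0526), np.float64(0.1155)) [-0.     0.034  0.031]
(0, np.float64(-0.041), np.float64(0.1023)) [-0.     0.057  0.058]
(0, np.float64(-0.0322), np.float64(0.0871)) [-0.     0.074  0.088]
(0, np.float64(-0.0267), np.float64(0.0704)) [-0.     0.085  0.121]
(0, np.float64(-0.0251), np.float64(0.0618)) [-0.     0.089  0.139]
(0, np.float64(-0.0245), np.float64(0.053)) [-0.     0.09   0.156]
(0, np.float64(-0.0245), np.float64(0.0504)) [-0.     0.09   0.161]
```

View pics/sc2.png

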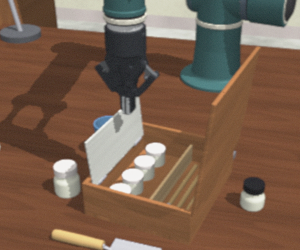

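The leaf has tilted a little, with the tip behind its upper edge at (127,110). The finger is thinner than I assumed, so I'll replan with a smaller half thickness.

Run:
```python
from m import *
r=.083;h=.007;pts=[]
for th in(1.05,.9,.75,.6,.45,.3,.2,.1,0.03,-.03):
    pts.append((0,float(round(-.098+r*np.cos(th)-.002*np.sin(th)-h,4)),float(round(.055+r*np.sin(th)+.002*np.cos(th)-.003,4))))
plan(pts)
```

```text
t 3.8 box [-0.0009 -0.068   0.1298] F [ 0.1  1.5 -0.2] w -0.0028097469375378665
turn [ 0.002 -0.002  0.011]
(0, -0.0654, 0.125) [-0.002  0.005  0.01 ]
(0, -0.055, 0.1183) [-0.002  0.026  0.023]
(0, -0.0456, 0.11) [-0.002  0.045  0.04 ]
(0, -0.0376, 0.1005) [-0.002  0.061  0.059]
(0, -0.0311, 0.0899) [-0.002  0.074  0.08 ]
(0, -0.0263, 0.0784) [-0.002  0.083  0.103]
(0, -0.0241, 0.0704) [-0.002  0.088  0.119]
(0, -0.0226, 0.0623) [-0.002  0.091  0.135]
(0, -0.0221, 0.0565) [-0.002  0.092  0.147]
(0, -0.022, 0.0515) [-0.003  0.092  0.157]
```

Emit:
step_arm --series '[{"x":0,"y":0.013,"z":0.013,"ax":0,"ay":0,"az":0,"grip":1},{"x":0,"y":0.026,"z":0.023,"ax":0,"ay":0,"az":0,"grip":1},{"x":0,"y":0.045,"z":0.04,"ax":0,"ay":0,"az":0,"grip":1},{"x":0,"y":0.061,"z":0.059,"ax":0,"ay":0,"az":0,"grip":1},{"x":0,"y":0.074,"z":0.08,"ax":0,"ay":0,"az":0,"grip":1},{"x":0,"y":0.083,"z":0.103,"ax":0,"ay":0,"az":0,"grip":1},{"x":0,"y":0.088,"z":0.119,"ax":0,"ay":0,"az":0,"grip":1},{"x":0,"y":0.091,"z":0.13,"ax":0,"ay":0,"az":0,"grip":1},{"x":0,"y":0.092,"z":0.137,"ax":0,"ay":0,"az":0,"grip":1},{"x":0,"y":0.092,"z":0.142,"ax":0,"ay":0,"az":0,"grip":1}]'

```text
time: 4.8
tool_pos: [0.5924, -0.055, 0.0594]
tcp_rot: [-0.293, -3.128, 0.0]
wrist_force: [-0.8, -0.4, 0.1]
width: 0.002
grip_force: 0.0
```

Run:
```python
from m import *
plan([(0,-.022,.055),(0,-.022,.052)])
from workcell import imaging
import cv2
cv2.imwrite('pics/sc3.png',cv2.resize(imaging.read_camera('scene')['img'][130:330,200:440,::-1],None,fx=2.5,fy=2.5))
```

```text
t 4.8 box [-0.0005 -0.0245  0.0594] F [-0.8 -0.4  0.1] w 0.0020242821769424556
turn [-0.    -0.     0.009]
(0, -0.022, 0.055) [-0.001  0.005  0.009]
(0, -0.022, 0.052) [-0.001  0.005  0.015]
```

View pics/sc3.png

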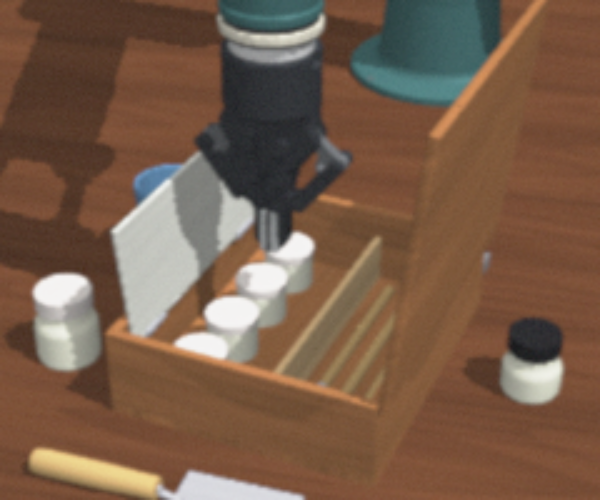

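The leaf is still upright, from (115,230) to (200,155), and the fingertip is inside the box at (270,248). So the push missed. I'll check projections to find out why.

Run:
```python
from m import *
import pickle
d=pickle.load(open('cam0.pkl','rb'))
def pr(n,X,o,k):
    c=d[n]; x=c['R']@X+c['t']; return (np.array([c['fx']*x[0]/x[2]+c['cx'],c['fy']*x[1]/x[2]+c['cy']])-o)*k
for n,p in[('sc1',[.5703,-.1737,.2674]),('sc2',[.5843,-.0991,.1311])]: print(n,pr('scene',np.array(p),[160,80],1))
print('sc3',pr('scene',np.array([.5924,-.055,.0594]),[200,130],2.5))
print('leaf mid', pr('scene',W((0,-.103,.153)),[160,80],1),pr('scene',W((0,-.103,.153)),[200,130],2.5))
from workcell import imaging
import cv2
a=imaging.read_camera('top')['img'][135:315,225:405]
w=imaging.read_camera('wrist')['img']
out=np.zeros((400,800,3),np.uint8); out[:,:400]=cv2.resize(a,(400,400)); out[:300,400:]=cv2.resize(w,(400,300))
cv2.imwrite('pics/tw4.png',out[:,:,::-1])
```

```text
sc1 [90.13146515 59.73547467]
sc2 [128.19704816 130.01007842]
sc3 [272.48556244 287.05193473]
leaf mid [112.81369817 116.99382016] [182.03424542 167.48455039]
```

View pics/tw4.png

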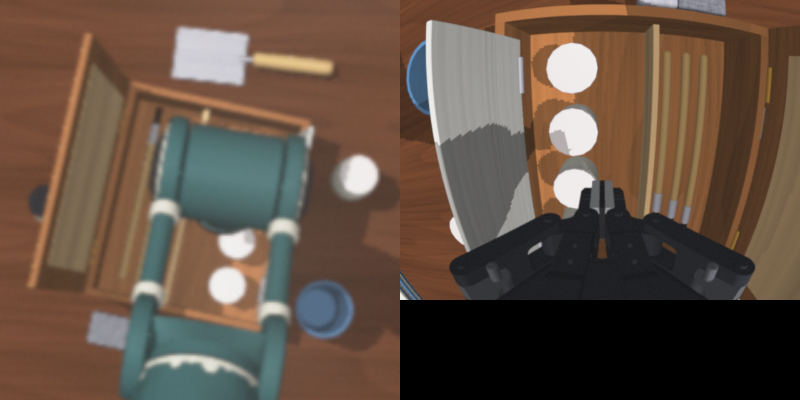

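The observed fingertip sits about 18 px above its projection in every scene picture, while the arm force is nil. I'll check whether the tool pose or the camera is off by comparing wrist rays to the jar caps with the top view.

Run:
```python
from m import *
from h import plane,tri
from workcell import imaging
np.set_printoptions(precision=4,suppress=True)
c=imaging.read_camera('wrist'); s=bot.read_state(); R=np.array(c['R']);o=-R.T@c['t']
f=(c['fx'],c['cx'],c['cy']); print(f,'cam',o,'axis',R[2],'tcp',s['tool_pos'],s['q'])
def wr(p):
    u=np.array([(p[0]-c['cx'])/c['fx'],(p[1]-c['cy'])/c['fy']]);r=np.hypot(*u)
    return R.T@np.r_[u/r*np.sin(r),np.cos(r)]
for p,q in[((275,109),(341,428)),((275,211),(355,360)),((282,300),(370,293))]:
    v=wr(p); print('wrist',(o+v*(.046-o[2])/v[2])[:2],'top',plane('top',q,.046)[:2])
for n,p,z in[('near-left rim',(768-400,30),.075),('near right rim',(497-400,15),.075),('leaf near',(427-400,22),.153)]:
    v=wr(np.array(p)*1.6); P=o+v*(z-o[2])/v[2];print(n,P,Bx(P))
x=R@s['tool_pos']+c['t']; r=np.hypot(*x[:2]);a=np.arctan2(r,x[2]); print('tcp px in wrist crop',(np.array([c['cx'],c['cy']])+f[0]*a*x[:2]/r)/1.6+[400,0])
print(tri((384,227),(228,420)),tri((341,428),(328,305)))
```

```text
(371.64829954431775, 323.01428342955205, 235.584371050686) cam [ 0.5151 -0.0397  0.2422] axis [ 0.3019 -0.0568 -0.9517] tcp [ 0.5926 -0.0551  0.0601] [-0.1345  0.229   1.9045 -0.      1.0074 -1.518 ]
wrist [ 0.5046 -0.0631] top [ 0.5035 -0.0663]
wrist [ 0.5586 -0.0746] top [ 0.5591 -0.0763]
wrist [ 0.6124 -0.0829] top [ 0.6141 -0.0872]
near-left rim [0.4918 0.108  0.075 ] [-0.1303  0.1163  0.075 ]
near right rim [ 0.4502 -0.108   0.075 ] [-0.1299 -0.1037  0.075 ]
leaf near [ 0.4683 -0.1133  0.153 ] [-0.1111 -0.1054  0.153 ]
tcp px in wrist crop [600.9865 169.8313]
(array([ 0.6679, -0.0954,  0.0476]), np.float64(0.003847522625749474)) (array([ 0.5031, -0.0644,  0.0451]), np.float64(0.0039036647133455283))
```

Run:
```python
from m import *
from workcell import imaging
import pickle
w=imaging.read_camera('wrist'); sc=imaging.read_camera('scene'); s0=pickle.load(open('cam0.pkl','rb'))['scene']['img']
p=bot.read_state()['tool_pos']
for dz in(0,.01,.02,.03,.035,.04,.045,.05,.06):
    X=p+[0,0,dz]; x=w['R']@X+w['t'];r=np.hypot(*x[:2]);a=np.arctan2(r,x[2])
    y=sc['R']@X+sc['t']
    print(dz,'wrist',(np.array([w['cx'],w['cy']])+w['fx']*a*x[:2]/r).round(1),'scene',np.round([sc['fx']*y[0]/y[2]+sc['cx'],sc['fy']*y[1]/y[2]+sc['cy']],1))
print('wrist col',[(v,w['img'][v,316:332:5].tolist()) for v in range(262,306,4)])
df=np.abs(sc['img'].astype(int)-s0).sum(2)
print('scene diff rows',[(v,df[v,300:318:3].tolist()) for v in range(214,250,2)])
```

```text
0 wrist [321.6 271.6] scene [308.9 244.6]
0.01 wrist [321.5 279.4] scene [308.9 240.5]
0.02 wrist [321.4 288. ] scene [308.8 236.4]
0.03 wrist [321.4 297.5] scene [308.8 232.2]
0.035 wrist [321.3 302.6] scene [308.7 230.1]
0.04 wrist [321.3 308. ] scene [308.7 228. ]
0.045 wrist [321.2 313.7] scene [308.7 225.9]
0.05 wrist [321.2 319.7] scene [308.7 223.7]
0.06 wrist [321.1 332.8] scene [308.6 219.4]
wrist col [(262, [[126, 83, 51], [125, 84, 55], [125, 83, 55], [127, 86, 54]]), (266, [[127, 85, 54], [124, 83, 52], [125, 83, 53], [128, 85, 54]]), (270, [[126, 88, 59], [125, 83, 53], [126, 85, 54], [126, 85, 54]]), (274, [[117, 89, 68], [126, 85, 55], [127, 84, 54], [126, 85, 55]]), (278, [[112, 92, 77], [124, 83, 53], [124, 82, 52], [126, 85, 52]]), (282, [[112, 91, 76], [125, 84, 53], [124, 83, 54], [126, 83, 52]]), (286, [[113, 89, 73], [126, 85, 54], [125, 84, 54], [124, 83, 53]]), (290, [[97, 98, 100], [39, 36, 37], [47, 46, 47], [97, 96, 97]]), (294, [[98, 99, 102], [32, 32, 33], [46, 47, 47], [100, 100, 102]]), (298, [[98, 98, 101], [28, 26, 32], [37, 36, 38], [99, 99, 101]]), (302, [[98, 100, 101], [31, 29, 33], [39, 38, 40], [96, 98, 100]])]
scene diff rows [(214, [11, 178, 92, 77, 117, 127]), (216, [3, 58, 82, 149, 106, 126]), (218, [20, 73, 76, 166, 102, 124]), (220, [9, 72, 84, 173, 111, 126]), (222, [2, 74, 85, 162, 224, 320]), (224, [7, 75, 56, 265, 563, 401]), (226, [15, 53, 278, 296, 565, 45]), (228, [6, 53, 392, 295, 305, 9]), (230, [9, 15, 157, 164, 3, 6]), (232, [12, 17, 19, 14, 11, 8]), (234, [11, 16, 17, 24, 24, 21]), (236, [16, 15, 12, 14, 24, 19]), (238, [0, 8, 10, 5, 10, 17]), (240, [88, 9, 7, 7, 6, 23]), (242, [0, 8, 7, 8, 8, 26]), (244, [4, 9, 8, 8, 27, 21]), (246, [28, 9, 17, 17, 18, 15]), (248, [19, 19, 22, 16, 16, 17])]
```

Both views agree that the real fingertip ends about 40 mm behind the reported TCP, at tool z + 0.040. My push therefore passed over the leaf, and nothing was touched. I'll plan with that offset.

```bash
sed -i 's/^def W(b).*/OFF=.040\ndef W(b): return np.r_[C+RB@np.array(b[:2]),b[2]-OFF]/; s/^def Bx(p).*/def Bx(p): return np.r_[RB.T@(np.array(p[:2])-C),p[2]+OFF]/' m.py
python3 -c "
from m import *
plan([(0,-.022,.24),(0,-.155,.24),(0,-.155,.142)])"
```

```text
t 5.1 box [-1.000e-04 -2.450e-02  1.002e-01] F [ 0.2  0.4 -0.3] w -0.002186635887673682
turn [0.    0.002 0.009]
(0, -0.022, 0.24) [-0.001  0.005 -0.28 ]
(0, -0.155, 0.24) [ 0.001 -0.261 -0.28 ]
(0, -0.155, 0.142) [ 0.001 -0.261 -0.084]
```

Emit:
step_arm --series '[{"x":0,"y":0,"z":-0.1,"ax":0,"ay":0,"az":0,"grip":1},{"x":0,"y":0,"z":-0.2,"ax":0,"ay":0,"az":0,"grip":1},{"x":0,"y":0,"z":-0.28,"ax":0,"ay":0,"az":0,"grip":1},{"x":0,"y":-0.09,"z":-0.28,"ax":0,"ay":0,"az":0,"grip":1},{"x":0,"y":-0.18,"z":-0.28,"ax":0,"ay":0,"az":0,"grip":1},{"x":0,"y":-0.26,"z":-0.28,"ax":0,"ay":0,"az":0,"grip":1},{"x":0,"y":-0.26,"z":-0.28,"ax":0,"ay":0,"az":0,"grip":1},{"x":0,"y":-0.26,"z":-0.19,"ax":0,"ay":0,"az":0,"grip":1},{"x":0,"y":-0.26,"z":-0.12,"ax":0,"ay":0,"az":0,"grip":1},{"x":0,"y":-0.26,"z":-0.085,"ax":0,"ay":0,"az":0,"grip":1},{"x":0,"y":-0.26,"z":-0.085,"ax":0,"ay":0,"az":0,"grip":1}]'

```text
time: 6.2
tool_pos: [0.5652, -0.181, 0.0985]
tcp_rot: [-0.292, -3.121, -0.003]
wrist_force: [-0.1, -0.7, 0.7]
width: -0.001
grip_force: 0.0
```

Run:
```python
from m import *
r=.086;pts=[]
for th in(1.6,1.45,1.3,1.15,1,.85,.7,.55,.4,.3,.2,.1,0,-.05):
    pts.append((0,float(round(-.098+r*np.cos(th)-.002*np.sin(th)-.0145,4)),float(round(.055+r*np.sin(th)+.002*np.cos(th)-.003,4))))
plan(pts)
```

```text
t 6.2 box [-0.0031 -0.1534  0.1385] F [-0.1 -0.7  0.7] w -0.0009576983520849707
turn [ 0.003 -0.013  0.01 ]
(0, -0.117, 0.1379) [-0.007  0.073  0.001]
(0, -0.1041, 0.1376) [-0.007  0.099  0.002]
(0, -0.0914, 0.1354) [-0.007  0.124  0.006]
(0, -0.0792, 0.1313) [-0.007  0.148  0.015]
(0, -0.0677, 0.1254) [-0.007  0.171  0.026]
(0, -0.0572, 0.1179) [-0.007  0.192  0.041]
(0, -0.048, 0.1089) [-0.008  0.211  0.059]
(0, -0.0402, 0.0987) [-0.008  0.226  0.08 ]
(0, -0.0341, 0.0873) [-0.008  0.238  0.103]
(0, -0.0309, 0.0793) [-0.008  0.245  0.119]
(0, -0.0286, 0.071) [-0.008  0.249  0.135]
(0, -0.0271, 0.0626) [-0.008  0.252  0.152]
(0, -0.0265, 0.054) [-0.009  0.253  0.169]
(0, -0.0265, 0.0497) [-0.009  0.253  0.178]
```

Emit:
step_arm --series '[{"x":0,"y":0.03,"z":0,"ax":0,"ay":0,"az":0,"grip":1},{"x":0,"y":0.06,"z":0,"ax":0,"ay":0,"az":0,"grip":1},{"x":0,"y":0.075,"z":0,"ax":0,"ay":0,"az":0,"grip":1},{"x":0,"y":0.09,"z":0,"ax":0,"ay":0,"az":0,"grip":1},{"x":0,"y":0.105,"z":0.002,"ax":0,"ay":0,"az":0,"grip":1},{"x":0,"y":0.12,"z":0.005,"ax":0,"ay":0,"az":0,"grip":1},{"x":0,"y":0.135,"z":0.01,"ax":0,"ay":0,"az":0,"grip":1},{"x":0,"y":0.148,"z":0.015,"ax":0,"ay":0,"az":0,"grip":1},{"x":0,"y":0.16,"z":0.02,"ax":0,"ay":0,"az":0,"grip":1},{"x":0,"y":0.171,"z":0.026,"ax":0,"ay":0,"az":0,"grip":1}]'

```text
time: 7.2
tool_pos: [0.5838, -0.0979, 0.0887]
tcp_rot: [-0.293, -3.127, -0.0]
wrist_force: [0.3, -1.3, 1.8]
width: -0.001
grip_force: 0.9
```

Run:
```python
from m import *
r=.086;pts=[]
for th in(1,.85,.7,.55,.4,.3,.2,.1,0,-.05):
    pts.append((0,float(round(-.098+r*np.cos(th)-.002*np.sin(th)-.0145,4)),float(round(.055+r*np.sin(th)+.002*np.cos(th)-.003,4))))
plan(pts)
from workcell import imaging
import cv2
# leaf from wrist: bright grey mask outline numbers
c=imaging.read_camera('wrist'); cv2.imwrite('pics/w5.png',c['img'][:,:,::-1])
g=c['img'].astype(int); m=((g.max(2)-g.min(2)<20)&(g.min(2)>85)).astype(np.uint8)
n,l,st,ce=cv2.connectedComponentsWithStats(m)
for i in range(1,n):
    if st[i,4]>800: print(st[i],ce[i].round())
```

```text
t 7.2 box [-0.0006 -0.0683  0.1287] F [ 0.3 -1.3  1.8] w -0.0005575783370368835
turn [ 0.    -0.001  0.01 ]
(0, -0.0677, 0.1254) [-0.001  0.001  0.007]
(0, -0.0572, 0.1179) [-0.001  0.022  0.022]
(0, -0.048, 0.1089) [-0.001  0.041  0.04 ]
(0, -0.0402, 0.0987) [-0.002  0.056  0.06 ]
(0, -0.0341, 0.0873) [-0.002  0.068  0.083]
(0, -0.0309, 0.0793) [-0.002  0.075  0.099]
(0, -0.0286, 0.071) [-0.002  0.079  0.115]
(0, -0.0271, 0.0626) [-0.002  0.082  0.132]
(0, -0.0265, 0.054) [-0.002  0.084  0.149]
(0, -0.0265, 0.0497) [-0.002  0.084  0.158]
[ 432    0  119   45 4223] [496.  18.]
[  273    29   117   321 28551] [332. 180.]
[   0  274   34   96 2516] [ 14. 326.]
[ 145  289   81   87 4616] [186. 331.]
[   0  426   46   54 1381] [ 15. 460.]
[ 531  438   76   42 1807] [568. 465.]
```

There is contact now (force about 2 N), and the wrist mask shows the leaf tilted across columns 273–390. I'll continue along the arc.

Emit:
step_arm --series '[{"x":0,"y":0.011,"z":0.013,"ax":0,"ay":0,"az":0,"grip":1},{"x":0,"y":0.022,"z":0.022,"ax":0,"ay":0,"az":0,"grip":1},{"x":0,"y":0.041,"z":0.04,"ax":0,"ay":0,"az":0,"grip":1},{"x":0,"y":0.056,"z":0.06,"ax":0,"ay":0,"az":0,"grip":1},{"x":0,"y":0.068,"z":0.083,"ax":0,"ay":0,"az":0,"grip":1},{"x":0,"y":0.075,"z":0.099,"ax":0,"ay":0,"az":0,"grip":1},{"x":0,"y":0.079,"z":0.115,"ax":0,"ay":0,"az":0,"grip":1},{"x":0,"y":0.082,"z":0.13,"ax":0,"ay":0,"az":0,"grip":1},{"x":0,"y":0.083,"z":0.138,"ax":0,"ay":0,"az":0,"grip":1},{"x":0,"y":0.083,"z":0.14,"ax":0,"ay":0,"az":0,"grip":1}]'

```text
time: 8.25
tool_pos: [0.5909, -0.0577, 0.0183]
tcp_rot: [-0.293, -3.126, -0.0]
wrist_force: [-0.1, -0.7, 1.0]
width: 0.003
grip_force: 0.6
```

Emit:
step_arm --series '[{"x":0,"y":0,"z":0.004,"ax":0,"ay":0,"az":0,"grip":1},{"x":0,"y":0,"z":0.006,"ax":0,"ay":0,"az":0,"grip":1},{"x":0,"y":0,"z":0.006,"ax":0,"ay":0,"az":0,"grip":1}]'

```text
time: 8.55
tool_pos: [0.5913, -0.0579, 0.0176]
tcp_rot: [-0.294, -3.127, -0.0]
wrist_force: [-4.2, 1.2, 8.8]
width: 0.002
grip_force: 4.4
```

Emit:
step_arm --series '[{"x":0,"y":0,"z":0.004,"ax":0,"ay":0,"az":0,"grip":1},{"x":0,"y":0,"z":0.006,"ax":0,"ay":0,"az":0,"grip":1},{"x":0,"y":0,"z":0.006,"ax":0,"ay":0,"az":0,"grip":1}]'

```text
time: 8.85
tool_pos: [0.5914, -0.0579, 0.0174]
tcp_rot: [-0.294, -3.127, 0.0]
wrist_force: [-12.1, 1.7, 24.7]
width: -0.001
grip_force: 12.5
```

Run:
```python
from m import *
plan([(0,-.028,.40),(-.02,.21,.40),(0.02,.21,.265)])
from workcell import imaging
import cv2
c=imaging.read_camera('scene');w=imaging.read_camera('wrist')
out=np.zeros((400,800,3),np.uint8); out[:,:480]=cv2.resize(c['img'][130:330,200:440],(480,400)); out[:240,480:]=cv2.resize(w['img'],(320,240))
cv2.imwrite('pics/sw6.png',out[:,:,::-1])
```

```text
t 8.85 box [-0.0008 -0.0276  0.0574] F [-12.1   1.7  24.7] w -0.0007468604719342628
turn [-0.    -0.002  0.009]
(0, -0.028, 0.4) [-0.001 -0.001 -0.685]
(-0.02, 0.21, 0.4) [ 0.037  0.475 -0.685]
(0.02, 0.21, 0.265) [-0.043  0.475 -0.415]
```

View pics/sw6.png

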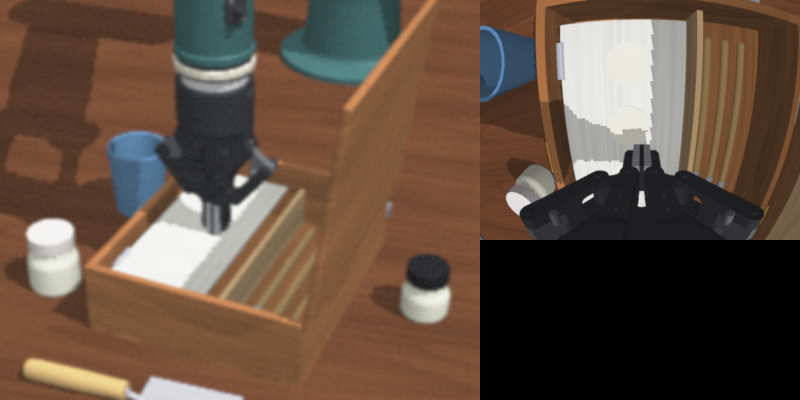

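The leaf lies flat in the box, with its edge at (255,230) in the scene view. Tip z is 57.4 mm, the lid still stands at (360,150), and the jars and cup are in place. Now I go up and over to the lid's outer side.

Emit:
step_arm --series '[{"x":0,"y":0,"z":-0.1,"ax":0,"ay":0,"az":0,"grip":1},{"x":0,"y":0,"z":-0.2,"ax":0,"ay":0,"az":0,"grip":1},{"x":0,"y":0,"z":-0.3,"ax":0,"ay":0,"az":0,"grip":1},{"x":0,"y":0,"z":-0.4,"ax":0,"ay":0,"az":0,"grip":1},{"x":0,"y":0,"z":-0.5,"ax":0,"ay":0,"az":0,"grip":1},{"x":0,"y":0,"z":-0.6,"ax":0,"ay":0,"az":0,"grip":1},{"x":0,"y":0,"z":-0.685,"ax":0,"ay":0,"az":0,"grip":1},{"x":0,"y":0.09,"z":-0.685,"ax":0,"ay":0,"az":0,"grip":1},{"x":0,"y":0.19,"z":-0.685,"ax":0,"ay":0,"az":0,"grip":1},{"x":0,"y":0.29,"z":-0.685,"ax":0,"ay":0,"az":0,"grip":1},{"x":0,"y":0.39,"z":-0.685,"ax":0,"ay":0,"az":0,"grip":1},{"x":0,"y":0.475,"z":-0.685,"ax":0,"ay":0,"az":0,"grip":1}]'

```text
time: 10.15
tool_pos: [0.6359, 0.1776, 0.3557]
tcp_rot: [0.293, 3.128, 0.0]
wrist_force: [1.4, -1.4, 0.8]
width: 0.005
grip_force: 0.0
```

Run:
```python
from m import *
r=.192;pts=[(0,.21,.267)]
for th in(1.75,1.6,1.4,1.2,1.1):
    pts.append((0,float(round(.110-r*np.cos(th)+.008*np.sin(th)+.0145,4)),float(round(.075+r*np.sin(th)+.008*np.cos(th)-.003,4))))
plan(pts)
```

```text
t 10.15 box [-0.0021  0.2121  0.3957] F [ 1.4 -1.4  0.8] w 0.005064271635097009
turn [0.    0.001 0.01 ]
(0, 0.21, 0.267) [-0.004 -0.004  0.257]
(0, 0.1666, 0.2595) [-0.004 -0.091  0.272]
(0, 0.1381, 0.2637) [-0.003 -0.148  0.264]
(0, 0.0997, 0.2626) [-0.003 -0.225  0.266]
(0, 0.0624, 0.2539) [-0.002 -0.299  0.284]
(0, 0.0445, 0.2467) [-0.002 -0.335  0.298]
```

Emit:
step_arm --series '[{"x":0,"y":0,"z":0.1,"ax":0,"ay":0,"az":0,"grip":1},{"x":0,"y":0,"z":0.19,"ax":0,"ay":0,"az":0,"grip":1},{"x":0,"y":-0.02,"z":0.26,"ax":0,"ay":0,"az":0,"grip":1},{"x":0,"y":-0.06,"z":0.265,"ax":0,"ay":0,"az":0,"grip":1},{"x":0,"y":-0.09,"z":0.265,"ax":0,"ay":0,"az":0,"grip":1},{"x":0,"y":-0.12,"z":0.264,"ax":0,"ay":0,"az":0,"grip":1},{"x":0,"y":-0.15,"z":0.264,"ax":0,"ay":0,"az":0,"grip":1},{"x":0,"y":-0.185,"z":0.264,"ax":0,"ay":0,"az":0,"grip":1},{"x":0,"y":-0.225,"z":0.266,"ax":0,"ay":0,"az":0,"grip":1},{"x":0,"y":-0.26,"z":0.273,"ax":0,"ay":0,"az":0,"grip":1},{"x":0,"y":-0.299,"z":0.284,"ax":0,"ay":0,"az":0,"grip":1},{"x":0,"y":-0.335,"z":0.298,"ax":0,"ay":0,"az":0,"grip":1}]'

```text
time: 11.35
tool_pos: [0.6054, 0.0092, 0.2078]
tcp_rot: [0.294, 3.125, -0.0]
wrist_force: [1.8, 1.0, 0.6]
width: -0.002
grip_force: 0.7
```

Run:
```python
from m import *
from workcell import imaging
r=.192;pts=[]
for th in(1.1,1,.9,.8,.7,.6,.5,.4,.3,.2,.1,.05,0):
    pts.append((0,float(round(.110-r*np.cos(th)+.008*np.sin(th)+.0145,4)),float(round(.075+r*np.sin(th)+.008*np.cos(th)-.003,4))))
plan(pts)
import pickle
a=imaging.read_camera('scene')['img'].astype(int);b=pickle.load(open('cam0.pkl','rb'))['scene']['img'].astype(int)
m=np.abs(a-b).sum(2)>60; print('changed px in old lid-tip area',m[130:190,375:418].mean().round(2))
```

```text
t 11.35 box [1.000e-04 4.090e-02 2.478e-01] F [1.8 1.  0.6] w -0.001971830945319763
turn [0.    0.006 0.009]
(0, 0.0445, 0.2467) [0.    0.007 0.002]
(0, 0.0275, 0.2379) [ 0.    -0.027  0.02 ]
(0, 0.0114, 0.2274) [ 0.001 -0.059  0.041]
(0, -0.0035, 0.2153) [ 0.001 -0.089  0.065]
(0, -0.0172, 0.2018) [ 0.001 -0.116  0.092]
(0, -0.0294, 0.187) [ 0.001 -0.141  0.122]
(0, -0.0402, 0.1711) [ 0.001 -0.162  0.153]
(0, -0.0492, 0.1541) [ 0.002 -0.18   0.187]
(0, -0.0566, 0.1364) [ 0.002 -0.195  0.223]
(0, -0.0621, 0.118) [ 0.002 -0.206  0.26 ]
(0, -0.0657, 0.0991) [ 0.002 -0.213  0.297]
(0, -0.0669, 0.0896) [ 0.002 -0.216  0.316]
(0, -0.0675, 0.08) [ 0.002 -0.217  0.336]
changed px in old lid-tip area 0.26
```

Run:
```python
from m import *
from workcell import imaging
import pickle,cv2
c=imaging.read_camera('scene');a=c['img'].astype(int);b=pickle.load(open('cam0.pkl','rb'))['scene']['img'].astype(int)
D=np.abs(a-b).sum(2)
def px(X):
    X=X-[0,0,0]; y=c['R']@X+c['t']; return [c['fx']*y[0]/y[2]+c['cx'],c['fy']*y[1]/y[2]+c['cy']]
def poly(th):
    P=[]
    for x,r in((.125,.12),(.125,.21),(-.125,.21),(-.125,.12)):
        P.append(px(W((x,.110-r*np.cos(th),.075+OFF+r*np.sin(th)))))
    m=np.zeros(D.shape,np.uint8); cv2.fillPoly(m,[np.int32(P)],1); return m>0
for th in(1.72,1.5,1.3,1.1,.9): m=poly(th); print(th,m.sum(),D[m].mean().round(0),a[m].mean(0).round(),b[m].mean(0).round(),np.median(D[m]))
```

```text
1.72 1433 92.0 [136. 106.  80.] [124.  87.  58.] 115.0
1.5 2397 98.0 [143. 116.  87.] [105.  90.  73.] 126.0
1.3 3077 115.0 [153. 113.  80.] [99. 82. 67.] 132.0
1.1 3532 128.0 [159. 112.  77.] [110.  83.  64.] 133.0
0.9 3896 155.0 [154. 112.  81.] [130. 101.  82.] 138.0
```

The pixels under the predicted lid at about 1.1 rad are now wood-coloured, so the lid is following. I'll continue.

Emit:
step_arm --series '[{"x":0,"y":-0.027,"z":0.02,"ax":0,"ay":0,"az":0,"grip":1},{"x":0,"y":-0.059,"z":0.041,"ax":0,"ay":0,"az":0,"grip":1},{"x":0,"y":-0.089,"z":0.065,"ax":0,"ay":0,"az":0,"grip":1},{"x":0,"y":-0.116,"z":0.092,"ax":0,"ay":0,"az":0,"grip":1},{"x":0,"y":-0.141,"z":0.122,"ax":0,"ay":0,"az":0,"grip":1},{"x":0,"y":-0.162,"z":0.153,"ax":0,"ay":0,"az":0,"grip":1},{"x":0,"y":-0.18,"z":0.187,"ax":0,"ay":0,"az":0,"grip":1},{"x":0,"y":-0.195,"z":0.223,"ax":0,"ay":0,"az":0,"grip":1},{"x":0,"y":-0.206,"z":0.255,"ax":0,"ay":0,"az":0,"grip":1},{"x":0,"y":-0.213,"z":0.285,"ax":0,"ay":0,"az":0,"grip":1},{"x":0,"y":-0.216,"z":0.308,"ax":0,"ay":0,"az":0,"grip":1},{"x":0,"y":-0.217,"z":0.322,"ax":0,"ay":0,"az":0,"grip":1}]'

```text
time: 12.65
tool_pos: [0.5837, -0.0956, 0.0441]
tcp_rot: [-0.293, -3.126, -0.0]
wrist_force: [-1.0, 0.0, -0.2]
width: -0.001
grip_force: 0.2
```

```bash
python3 -c "
from m import *
plan([(0,-.0675,.083),(0,-.0675,.080)])"
```

```text
t 12.65 box [-0.0012 -0.0661  0.0841] F [-1.   0.  -0.2] w -0.0010877199671308197
turn [-0.    -0.004  0.01 ]
(0, -0.0675, 0.083) [-0.002 -0.003  0.002]
(0, -0.0675, 0.08) [-0.002 -0.003  0.008]
```

Emit:
step_arm --series '[{"x":0,"y":0,"z":0.004,"ax":0,"ay":0,"az":0,"grip":1},{"x":0,"y":0,"z":0.008,"ax":0,"ay":0,"az":0,"grip":1},{"x":0,"y":0,"z":0.01,"ax":0,"ay":0,"az":0,"grip":1},{"x":0,"y":0,"z":0.01,"ax":0,"ay":0,"az":0,"grip":1}]'

```text
time: 13.05
tool_pos: [0.5842, -0.0956, 0.0435]
tcp_rot: [-0.292, -3.127, 0.001]
wrist_force: [-8.7, -0.7, 15.7]
width: 0.002
grip_force: 7.8
```

Emit:
step_arm --series '[{"x":0,"y":0,"z":0.005,"ax":0,"ay":0,"az":0,"grip":1},{"x":0,"y":0,"z":0.005,"ax":0,"ay":0,"az":0,"grip":1},{"x":0,"y":0,"z":0.005,"ax":0,"ay":0,"az":0,"grip":1},{"x":0,"y":0,"z":-0.06,"ax":0,"ay":0,"az":0,"grip":1},{"x":0,"y":0,"z":-0.16,"ax":0,"ay":0,"az":0,"grip":1},{"x":0,"y":0,"z":-0.26,"ax":0,"ay":0,"az":0,"grip":1},{"x":0,"y":0,"z":-0.36,"ax":0,"ay":0,"az":0,"grip":1},{"x":0,"y":0,"z":-0.4,"ax":0,"ay":0,"az":0,"grip":1},{"x":0,"y":0,"z":-0.4,"ax":0,"ay":0,"az":0,"grip":1}]'

```text
time: 13.95
tool_pos: [0.5881, -0.096, 0.2469]
tcp_rot: [0.291, 3.117, -0.002]
wrist_force: [-0.2, -0.4, 0.2]
width: -0.001
grip_force: 0.0
```

Run:
```python
from m import *
from workcell import imaging
import cv2
c=imaging.read_camera('scene')
cv2.imwrite('pics/sc7.png',cv2.resize(c['img'][130:360,180:460],(730,600))[:,:,::-1])
```

```text
(no output)
```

View pics/sc7.png

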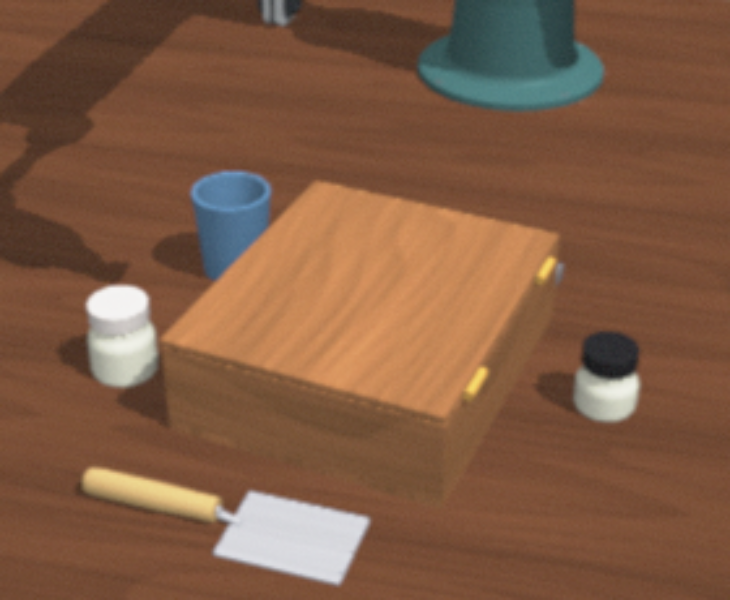

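The lid lies flush on the rim, with corners at (168,345), (318,183), (557,237) and (445,412). The cup, jars and knife are where they were, and the gripper is clear at (280,10).

```bash
python3 -c "
from workcell import bot
print(bot.finish_job())"
```

```text
the job is handed in; nothing more can be done
None
```

The leaf is folded flat and the lid is shut over it, and the job is handed in with no verdict returned; in the last picture the lid lies flush and the cup, jars and knife stand where they were (brush, bowl and vase were outside that crop), and the first leaf push missed because the real fingertips end about 40 mm short of the reported TCP.

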